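Clear the way and draw out the vial tray

ROBOT

A 6-joint arm with a two-finger parallel gripper is mounted at the origin on a cart in front of the work surface, level with it; the furniture and walls round the work are solid. World frame = base frame: x ahead of the robot, y to its left, z up, the work surface at z = 0. Lengths are in m, angles in rad, forces in N, time in s.
With the tool pointing down it reaches from about 0.325 to 0.9 m from the base axis. Payload 6.1 kg.
Tool frame: the origin (TCP) lies on the front face of the gripper's body, between the roots of the fingers; the fingertips stand 70 mm ahead of it and the grasp point (between the pads) lies 51 mm ahead of it (arm.nose_length is the distance from the TCP to the fingertips, in m); z points along the fingers, y is the line along which they close (so a half turn about z gives the same grasp; the last joint's range is limited). The gripper opens to 87 mm and grips with 3 to 60 N. Pads are 19 mm wide; open, the fingers measure 117 mm over their backs; the gripper's body (75 mm by 190 mm) begins 51 mm behind the grasp point.
Start: joints at [-1.4, 0.22, 1.526, -0, 1.395, -0.126], TCP at [0.183, -0.598, 0.292] pointing down, gripper open.
Joint ranges: [-2.98, 2.98], [-0.91, 2.08], [0.09, 2.57], [-1.24, 4.39], [0.2, 2.65], [-2.68, 2.68]. Speed limits (rad/s): [2.57, 2.57, 3.01, 3.14, 3.14, 3.14].

INTERFACE

Orientations are given as a 3x3 rotation matrix whose columns are the frame's x, y, z axes.
In Python, from cell import arm, imaging gives the robot as it stands.
- The arm moves only by the tool servo_tool, never from a script. Its argument "steps" is a list of rows, each a list of 7 numbers: the shift along the world's x, y, z in m, then the turn, a rotation vector about the world's x, y, z in degrees, then the opening, from 0 (shut) to 1 (fully open). A call has 1 to 10 rows; each row is the pose to reach, as a shift and turn from the pose commanded when the call began; what a row does not reach only later rows make up. A row lasts 1/12 s, in which the tool goes at most 41.7 mm and 7.16 degrees, less where a joint would pass 70% of its speed; a pose out of reach is approached as far as the arm can. A call with a gripper value outside its range is refused whole. The fingers move at their own pace and stop on an object; "squeeze" is the grip in N (left out, the last holds). Time passes only in rows, so rows that repeat a pose let the fingers close. It gives the time, the measured TCP pose, the force, the opening and the grip force at its end, in the units of the state.
- arm.sense(): the state, without advancing time (a new reading comes with each control period).
- imaging.camera(name): name is "scene" or "top" or "wrist"; returns a dict with "color" (400x640x3 uint8, blue, green, red), "intrinsics" (3x3 intrinsics, pixels), "xyz" and "attitude" of the camera in the world. Camera axes: x right, y up, looking along -z (the intrinsics and any distortion apply to the point x, -y, -z); pixel columns grow to the right and rows downward; lengths in m; the calibration is good to about 2 mm. A picture is of the moment at which its call begins. There is no depth.
- arm.job_done(): hands the job in; it is judged then, once.
The state is a dict: "time": time; "joints": joint angles; "joint_vel": joint speeds; "joint_torque": joint torques, N m; "position": TCP position; "eef_rot": TCP orientation; "force": force on the tool from outside, world axes, zero at the start; "moment": the same for the moment, N m; "opening": finger opening in m; "gripper_force": force on a finger pad.
Only numpy, scipy, OpenCV 4.12 (cv2) and the standard library are available. Lean on these libraries where they do the work, as an engineer would, in place of code of your own. Each camera call takes 0.05 s, during which the arm holds its last target. There are 200 camera calls.

TASK

The vial tray of the loader has to come out, but a roll of label tape lies in its way. With a fingertip, push the roll along the bench to the right (as seen from the robot), until all of it is out of the tray's path; then hook a fingertip behind the lip at the tray's front and draw the tray smoothly out to its end stop, without wrenching it there, and let go. Pick nothing up, do not pinch the lip, and leave the other things on the bench where they are.

Things in the scene. Friction and masses are not known exactly. Their poses are not given: they have to be found in the camera images.
- station: fixed vial loader: grey base, low white hood (clear roof, 76 mm high) from which a steel tray with orange front runs out on rails. Origin: on the bench, mid-width. Its -x is the way the tray comes out, roughly towards the robot; +y the robot's left; z up. In its frame (m) the hood spans x -0.060 to 0.050, y +-0.070; the base, 19 mm high, reaches to x -0.115.
- tray (a joint): travel of the tray along its rail, m: 0 fully home, 0.11 at the outer end stop; starts between 0 and 0.015. About 2.5 N of friction, no spring: it stays where it is left. It carries a block of fixed vials (tops 60 mm above the bench), under the hood when home.
- lip: upright aluminium lip across the tray's front end, 100 mm wide, 6 mm thick, top 58 mm above the bench. Origin: middle of the top edge of the inner face (towards the hood); axes as the station's: it spans x -0.006 to 0, y +-0.050. Behind it (+x) the tray's deck is 22 mm above the bench; the pocket between lip and hood, open above, is 60 mm long with the tray home, more as it comes out.
- front_plate: orange plate on the outer face of the lip, 100 mm wide, 4 mm thick, from 6 to 50 mm above the bench, moves with the tray. Origin: centre of its side on the lip; axes as the station's. Its outer face is at x -0.130 of the station's frame with the tray home, -0.240 at the stop.
- tape_roll: roll of beige paper label tape lying flat on the bench in front of the orange plate, in the path of the tray: 78 mm across, 19 mm high, about 60 g, loose, collides as a solid disc. Solid furniture near the work: the 0.6 m tall chromatograph (x over 0.47, y over 0.22) and the monitor with its foot (x over 0.62, y under -0.10). Origin: centre of its underside.
- amber_bottle: bystander, loose: amber glass bottle with white screw cap, 48 mm across, 102 mm high. Origin: centre of its underside.
- clear_bottle: bystander, loose: clear glass bottle with blue screw cap, 54 mm across, 108 mm high. Origin: centre of its underside.
- septa_jar: bystander, loose: small jar with green screw lid, 39 mm across, 47 mm high. Origin: centre of its underside.
- lab_timer: bystander, loose: white lab timer with three buttons lying on its back, 62x70x19 mm. Origin: centre of its underside.
- log_book: bystander, loose: dark blue log book lying flat, 210x147x13 mm. Origin: centre of its underside.
- wrench: bystander, loose: small steel open-end wrench lying flat, 22x117x6 mm. Origin: centre of its underside.
Mind the look-alikes: they are no part of the job. What is shaped like the tape_roll but blue is not meant.

How it is judged:
By the outcome, as a careful person would: the job done as asked, in the order asked, and still so for the second after the job is handed in, with the robot touching nothing.
It also fails if it takes over 48 s, if anything falls off the work surface, if the arm or the gripper's body presses on something with over 40 N, if the wrist force passes 120 N, or if a joint passes its speed limit or range.

## Working session

There is one attempt and no reset: what is moved stays moved. The work goes in short steps, Python scripts to look and compute and a tool call to move; the robot and the scene stay as the last step left them, time stands still between calls to the robot, and variables do not carry over. Pictures are saved under pics/ and viewed, at most 10 in all, crops included, and the job is handed in when it is done.

Besides the shell and the picture viewer there is one more tool, called after "Request:" by a JSON object that holds its "method" and its "body". servo_tool: Moves the arm, as the interface text tells. Its arguments: {"type":"object","properties":{"steps":{"type":"array"},"squeeze":{"type":"number"}},"required":["steps"]}

```bash
mkdir -p pics; cat > h.py <<'E'
import numpy as np, cv2
from cell import arm, imaging
def ray(c,uv,z):
    K=np.array(c["intrinsics"]);R=np.array(c["attitude"]);p=np.array(c["xyz"])
    uv=np.atleast_2d(uv).astype(float)
    d=np.c_[(uv[:,0]-K[0,2])/K[0,0],-(uv[:,1]-K[1,2])/K[1,1],-np.ones(len(uv))]@R.T
    return p+d*((z-p[2])/d[:,2])[:,None]
def proj(c,P):
    K=np.array(c["intrinsics"]);R=np.array(c["attitude"]);p=np.array(c["xyz"])
    q=(np.atleast_2d(P)-p)@R
    return np.c_[K[0,2]+K[0,0]*q[:,0]/-q[:,2],K[1,2]+K[1,1]*-q[:,1]/-q[:,2]]
E
python3 - <<'E'
from h import *
for n in("top","scene"):
    c=imaging.camera(n);cv2.imwrite(f"pics/{n}0.png",c["color"]);print(n,c.keys(),c["xyz"],c["attitude"],c["intrinsics"])
s=arm.sense();print(s["time"],s["position"],s["eef_rot"],s["force"])
E
```

```text
top dict_keys(['color', 'intrinsics', 'xyz', 'attitude']) [ 0.30351385 -0.08196516  1.93503384] [[ 0.00502156  0.9910124  -0.13367579]
 [-0.99996594  0.00410086 -0.00716202]
 [-0.00654946  0.1337072   0.99099924]] [[485.13549018   0.         321.45917201]
 [  0.         485.13549018 200.18724368]
 [  0.           0.           1.        ]]
scene dict_keys(['color', 'intrinsics', 'xyz', 'attitude']) [-0.12744909  0.78991217  1.34148819] [[-0.76597068  0.49574408 -0.40930029]
 [-0.64264354 -0.57335198  0.5082094 ]
 [ 0.01726866  0.65230768  0.75775753]] [[503.70415328   0.         325.12791419]
 [  0.         503.70415328 201.31331243]
 [  0.           0.           1.        ]]
0.1 [ 0.18272306 -0.59724467  0.2912513 ] [[ 9.56277111e-01  2.92461935e-01 -3.21465706e-04]
 [ 2.92462052e-01 -9.56275632e-01  1.69205603e-03]
 [ 1.87452158e-04 -1.71209097e-03 -9.99998517e-01]] [-0.30085122 -0.04732437 -0.33072274]
```

View pics/top0.png

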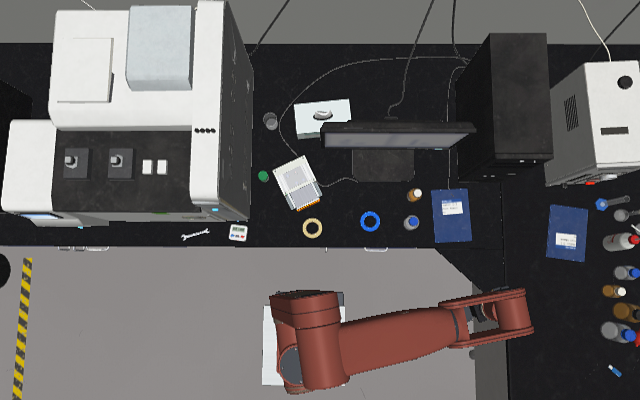

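View pics/scene0.png

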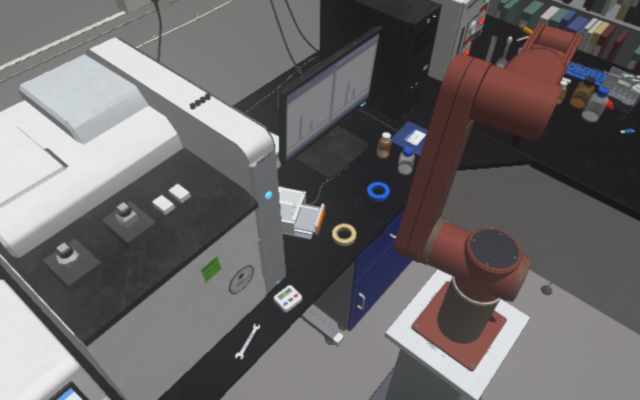

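Top view: beige roll at (312,228), in front of the orange plate at (308,207). The only look-alike is the blue roll at (370,221). The description (beige, in front of the plate) picks (312,228), so I'll measure that and check it in a crop.

```bash
python3 - <<'E'
from h import *
c=imaging.camera("top");im=c["color"];hsv=cv2.cvtColor(im,cv2.COLOR_BGR2HSV)
def comps(name,lo,hi,z,roi):
    m=cv2.inRange(hsv,np.array(lo),np.array(hi));k=np.zeros_like(m);x0,y0,x1,y1=roi;k[y0:y1,x0:x1]=m[y0:y1,x0:x1]
    cs,_=cv2.findContours(k,cv2.RETR_EXTERNAL,cv2.CHAIN_APPROX_NONE)
    for q in cs:
        if cv2.contourArea(q)<12: continue
        r=cv2.minAreaRect(q);ce,rad=cv2.minEnclosingCircle(q);P=ray(c,np.vstack([r[0],cv2.boxPoints(r)]),z)
        print(name,np.round(r[0],1),np.round(r[1],1),round(rad,1),"w",np.round(P[:,:2],3).tolist())
comps("beige",(12,40,120),(32,200,255),.019,(290,212,335,242))
comps("blue",(100,120,100),(120,255,255),.019,(350,205,390,240))
comps("orange",(5,150,120),(18,255,255),.05,(285,195,330,216))
comps("timer",(0,0,150),(180,60,255),.019,(222,218,255,248))
comps("green",(40,100,50),(85,255,255),.047,(250,165,275,185))
comps("white",(0,0,150),(180,60,255),.06,(268,150,325,212))
for uv in [(312,247),(370,249)]: print("edge",ray(c,[uv],0))
cr=im[145:255,225:425];cv2.imwrite("pics/crop1.png",cv2.resize(cr,(800,440),interpolation=cv2.INTER_CUBIC))
E
```

```text
beige [312.  227.5] [19. 18.] 10.0 w [[0.453, -0.031], [0.49, 0.005], [0.491, -0.067], [0.415, -0.067], [0.415, 0.004]]
blue [369.8 221.3] [19.8 19.1] 10.2 w [[0.479, -0.26], [0.479, -0.205], [0.533, -0.259], [0.478, -0.314], [0.424, -0.26]]
timer [237.8 232.5] [16.8 15.1] 10.1 w [[0.432, 0.262], [0.408, 0.299], [0.467, 0.291], [0.456, 0.225], [0.397, 0.234]]
green [262.5 175. ] [10.  9.] 5.2 w [[0.658, 0.166], [0.678, 0.184], [0.678, 0.148], [0.638, 0.147], [0.638, 0.183]]
white [297.7 182.9] [46.2 35.6] 27.7 w [[0.624, 0.025], [0.677, 0.128], [0.739, 0.002], [0.572, -0.077], [0.512, 0.048]]
edge [[ 0.37667413 -0.03133517  0.        ]]
edge [[ 0.36986739 -0.26159294  0.        ]]
```

View pics/crop1.png

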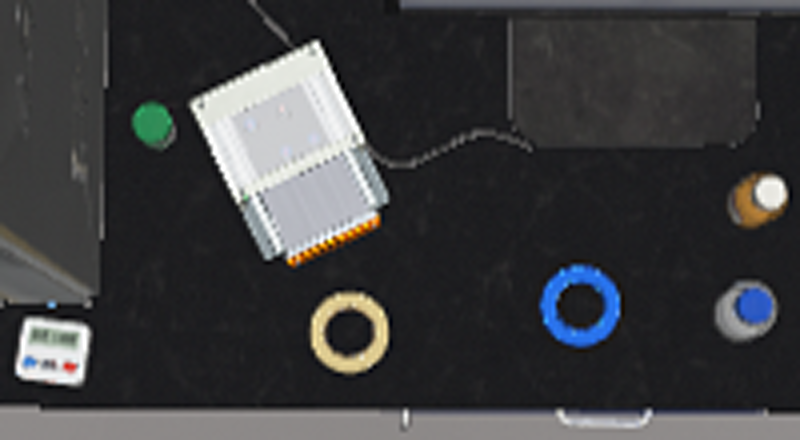

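The crop confirms the beige ring at crop (350,332), in front of the orange plate (crop 292–380, 218–260). The blue ring at crop (580,305) is the decoy. The station is yawed about 26°, and the tray comes out along about (-0.90,-0.435). I'll set out and hover to the left of the roll.

Request:
{"method": "servo_tool", "body": {"steps": [[0.011, 0.031, 0, 0, 0, 5, 0.35], [0.022, 0.062, 0, 0, 0, 10, 0.35], [0.033, 0.093, 0, 0, 0, 15, 0.35], [0.044, 0.124, 0, 0, 0, 20, 0.35], [0.055, 0.155, 0, 0, 0, 25, 0.35], [0.066, 0.186, 0, 0, 0, 30, 0.35], [0.077, 0.217, 0, 0, 0, 35, 0.35], [0.088, 0.248, 0, 0, 0, 40, 0.35], [0.099, 0.279, 0, 0, 0, 45, 0.35], [0.11, 0.31, 0, 0, 0, 50, 0.35]]}}

```text
time: 0.98
position: [0.2929, -0.286, 0.292]
eef_rot: [[0.387, 0.922, 0.0], [0.922, -0.387, 0.0], [0.0, -0.0, -1.0]]
force: [0.9, 0.7, 0.3]
opening: 0.0329
gripper_force: 0.0
```

Request:
{"method": "servo_tool", "body": {"steps": [[0.011, 0.031, 0, 0, 0, 5, 0.35], [0.022, 0.062, 0, 0, 0, 10, 0.35], [0.033, 0.093, 0, 0, 0, 15, 0.35], [0.044, 0.124, 0, 0, 0, 20, 0.35], [0.055, 0.155, 0, 0, 0, 25, 0.35], [0.066, 0.186, 0, 0, 0, 30, 0.35], [0.077, 0.217, 0, 0, 0, 35, 0.35], [0.088, 0.248, 0, 0, 0, 40, 0.35], [0.099, 0.279, 0, 0, 0, 45, 0.35], [0.11, 0.31, 0, 0, 0, 49, 0.35]]}}

```text
time: 1.82
position: [0.4028, 0.0241, 0.2922]
eef_rot: [[-0.443, 0.897, 0.0], [0.897, 0.443, -0.0], [-0.0, 0.0, -1.0]]
force: [1.3, -1.8, 1.0]
opening: 0.0307
gripper_force: 0.0
```

```bash
python3 - <<'E'
from h import *
c=imaging.camera("wrist");cv2.imwrite("pics/w1.png",c["color"]);print(c["xyz"],c["attitude"])
s=arm.sense();print(s["time"],s["position"],s["eef_rot"],s["opening"],s["force"],s["joints"])
E
```

```text
[0.37296033 0.08384786 0.38394171] [[ 8.96710521e-01 -4.28967356e-01 -1.09074511e-01]
 [ 4.42617240e-01  8.68794217e-01  2.22005830e-01]
 [-4.69949522e-04 -2.47353223e-01  9.68925262e-01]]
1.8667 [0.4039065  0.02854913 0.29232897] [[-0.44833085  0.89386618  0.00164395]
 [ 0.89386312  0.44832192  0.00402206]
 [ 0.00285817  0.00327269 -0.99999056]] 0.030514499400893586 [-2.40953613  3.87608882  0.24781854] [-0.12767636 -0.33923629  2.06058589  0.00424742  1.41912595 -0.59321026]
```

View pics/w1.png

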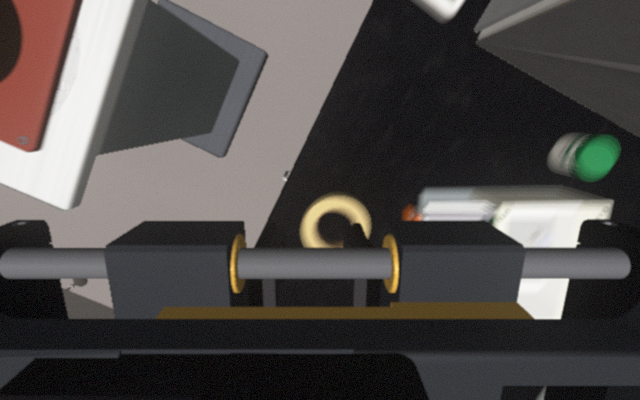

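Wrist view: roll at about (336,228), partly behind the finger parts; orange plate end at (410,213); hood (500–610,200). The picture is blurred by motion. I'll measure again now that the arm is still.

```bash
python3 - <<'E'
from h import *
imaging.camera("top");c=imaging.camera("wrist");im=c["color"];hsv=cv2.cvtColor(im,cv2.COLOR_BGR2HSV)
m=cv2.inRange(hsv,np.array((12,40,120)),np.array((32,200,255)));m[:170]=0;m[260:]=0;m[:,:280]=0;m[:,385:]=0
p=np.argwhere(m)[:,::-1].astype(np.float32);W=ray(c,p,.019)[:,:2]
(h,r)=cv2.minEnclosingCircle(W.astype(np.float32));print("roll",h,r,len(p))
# top cam: orange & hood
c=imaging.camera("top");im=c["color"];hsv=cv2.cvtColor(im,cv2.COLOR_BGR2HSV)
m=cv2.inRange(hsv,np.array((3,120,90)),np.array((22,255,255)));m[:190]=0;m[216:]=0;m[:,:285]=0;m[:,330:]=0
p=np.argwhere(m)[:,::-1].astype(float);print(len(p));P=ray(c,p,.04)[:,:2]
if len(p)>5:
    mu=P.mean(0);v=np.linalg.svd(P-mu)[2][0];print("orange",mu,v,((P-mu)@v).min(),((P-mu)@v).max())
cv2.imwrite("pics/t2.png",np.hstack([cv2.resize(im[145:255,260:360],(400,440),interpolation=cv2.INTER_CUBIC),cv2.resize(imaging.camera("wrist")["color"][150:370,350:550],(400,440))]))
s=arm.sense();print(s["position"],s["force"])
E
```

```text
roll (0.45139890909194946, -0.03001217171549797) 0.03952478617429733 1180
49
orange [ 0.53980927 -0.01619816] [-0.43598065  0.89995604] -0.04858141749699415 0.048243641851829736
[0.40248163 0.02215687 0.29195161] [ 0.85303642 -0.61345283  1.46509338]
```

View pics/t2.png

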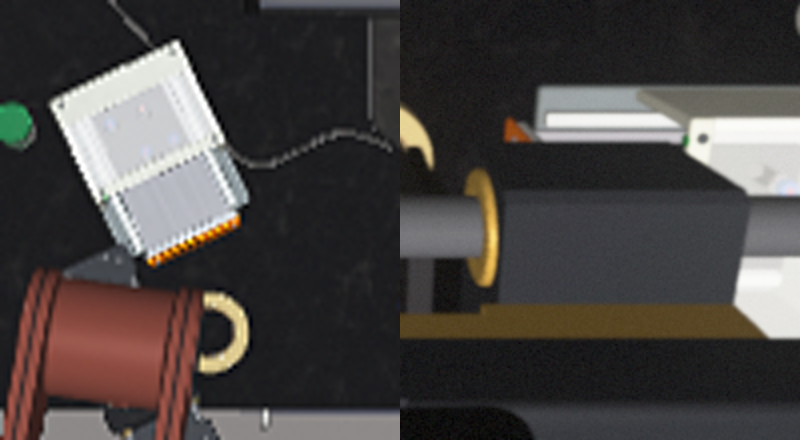

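The roll (0.4515,-0.030) agrees in both views, and its radius of 39.5 mm matches the size given. The plate centre is (0.540,-0.016), yaw 25.9°, and its width of 97 mm also fits. Next I'll go down beside the roll.

Request:
{"method": "servo_tool", "body": {"steps": [[0.01, 0.001, -0.025, 0, 0, 0, 0.35], [0.018, 0.002, -0.055, 0, 0, 0, 0.35], [0.023, 0.002, -0.085, 0, 0, 0, 0.35], [0.023, 0.002, -0.115, 0, 0, 0, 0.35], [0.023, 0.002, -0.145, 0, 0, 0, 0.35], [0.023, 0.002, -0.175, 0, 0, 0, 0.35], [0.023, 0.002, -0.195, 0, 0, 0, 0.35], [0.023, 0.002, -0.208, 0, 0, 0, 0.35], [0.023, 0.002, -0.214, 0, 0, 0, 0.35], [0.023, 0.002, -0.214, 0, 0, 0, 0.35]]}}

```text
time: 2.9
position: [0.4245, 0.0231, 0.077]
eef_rot: [[-0.436, 0.9, -0.003], [0.9, 0.436, 0.0], [0.002, -0.003, -1.0]]
force: [-0.8, -0.5, 0.0]
opening: 0.0305
gripper_force: 0.0
```

Request:
{"method": "servo_tool", "body": {"steps": [[0.002, -0.004, 0, 0, 0, 0, 0.35], [0.005, -0.01, 0, 0, 0, 0, 0.35], [0.008, -0.016, 0, 0, 0, 0, 0.35], [0.011, -0.023, 0, 0, 0, 0, 0.35], [0.0145, -0.03, 0, 0, 0, 0, 0.35], [0.018, -0.037, 0, 0, 0, 0, 0.35], [0.0215, -0.044, 0, 0, 0, 0, 0.35], [0.025, -0.051, 0, 0, 0, 0, 0.35], [0.0285, -0.058, 0, 0, 0, 0, 0.35], [0.032, -0.065, 0, 0, 0, 0, 0.35]]}}

```text
time: 3.73
position: [0.4581, -0.0414, 0.0782]
eef_rot: [[-0.438, 0.899, -0.0], [0.899, 0.438, 0.0], [0.0, -0.0, -1.0]]
force: [-0.5, 1.2, 0.5]
opening: 0.0302
gripper_force: 0.3
```

```bash
cat > roll.py <<'E'
from h import *
for n,roi in(("top",(290,205,375,245)),("scene",(320,200,400,250))):
    c=imaging.camera(n);im=c["color"];hsv=cv2.cvtColor(im,cv2.COLOR_BGR2HSV)
    m=cv2.inRange(hsv,np.array((17,40,110)),np.array((32,200,255)));k=np.zeros_like(m);a,b,x,y=roi;k[b:y,a:x]=m[b:y,a:x]
    p=np.argwhere(k)[:,::-1]
    if len(p)<10: print(n,"hidden",len(p));continue
    W=ray(c,p,.019)[:,:2].astype(np.float32);print(n,len(p),cv2.minEnclosingCircle(W))
s=arm.sense();print(s["time"],s["position"],s["force"])
E
python3 roll.py
```

```text
top 45 ((0.44915688037872314, -0.07292599976062775), 0.0617096908390522)
scene 44 ((0.4650367498397827, -0.07314662635326385), 0.036356400698423386)
3.8333 [ 0.45856719 -0.04180472  0.07840275] [ 0.13132961 -0.37707149  0.22611386]
```

Request:
{"method": "servo_tool", "body": {"steps": [[0.002, -0.004, 0, 0, 0, 0, 0.35], [0.005, -0.01, 0, 0, 0, 0, 0.35], [0.008, -0.017, 0, 0, 0, 0, 0.35], [0.0115, -0.024, 0, 0, 0, 0, 0.35], [0.015, -0.031, 0, 0, 0, 0, 0.35], [0.0185, -0.038, 0, 0, 0, 0, 0.35], [0.022, -0.045, 0, 0, 0, 0, 0.35], [0.0255, -0.052, 0, 0, 0, 0, 0.35], [0.029, -0.06, 0, 0, 0, 0, 0.35], [0.032, -0.066, 0, 0, 0, 0, 0.35]]}}

```text
time: 4.67
position: [0.4902, -0.1077, 0.0783]
eef_rot: [[-0.438, 0.899, 0.0], [0.899, 0.438, -0.0], [-0.0, 0.0, -1.0]]
force: [0.5, 0.1, -0.2]
opening: 0.0305
gripper_force: 0.1
```

```bash
python3 roll.py
```

```text
top 13 ((0.5127002000808716, -0.08229176700115204), 0.10429632663726807)
scene 45 ((0.4965461790561676, -0.1456153243780136), 0.03391772881150246)
4.7667 [ 0.4905142  -0.10785281  0.07845593] [-0.24006704  0.31255009 -0.02522076]
```

Request:
{"method": "servo_tool", "body": {"steps": [[-0.005, 0.01, 0, 0, 0, 0, 0.35], [-0.01, 0.02, 0.003, 0, 0, 0, 0.35], [-0.01, 0.02, 0.03, 0, 0, 0, 0], [-0.01, 0.02, 0.065, 0, 0, 0, 0], [0.0, 0.03, 0.1, 0, 0, 0, 0], [0.02, 0.05, 0.122, 0, 0, 0, 0], [0.045, 0.075, 0.122, 0, 0, 0, 0], [0.07, 0.098, 0.122, 0, 0, 0, 0], [0.086, 0.109, 0.122, 0, 0, 0, 0], [0.086, 0.109, 0.122, 0, 0, 0, 0]]}}

```text
time: 5.6
position: [0.5771, 0.0062, 0.2008]
eef_rot: [[-0.442, 0.897, 0.002], [0.897, 0.442, 0.001], [0.0, 0.002, -1.0]]
force: [-0.7, 1.2, -0.0]
opening: 0.0004
gripper_force: 0.0
```

```bash
sleep 0; python3 roll.py; python3 - <<'E'
from h import *
a=imaging.camera("top")["color"];b=imaging.camera("wrist")["color"]
cv2.imwrite("pics/t3.png",np.hstack([cv2.resize(a[145:255,280:400],(400,367),interpolation=cv2.INTER_CUBIC),cv2.resize(b,(400,250))[:,:] if 0 else cv2.copyMakeBorder(cv2.resize(b,(400,250)),0,117,0,0,0)]))
E
```

```text
top 194 ((0.5087890625, -0.15008856356143951), 0.0396578423678875)
scene 184 ((0.503702700138092, -0.14571861922740936), 0.04408711940050125)
5.7 [0.57475922 0.00402139 0.19977959] [0.25744889 0.02540986 0.18735736]
```

View pics/t3.png

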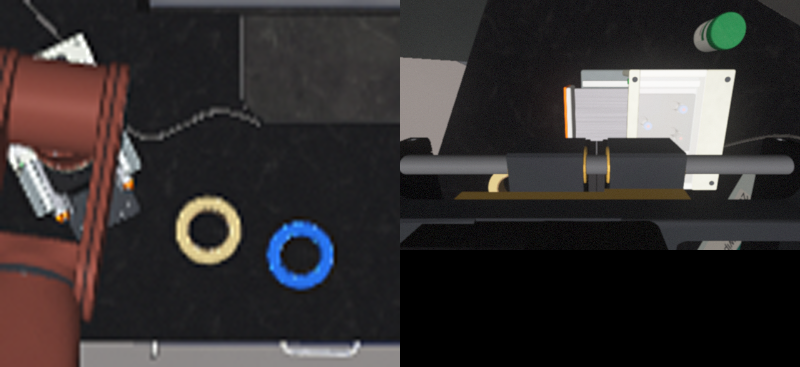

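The top view shows the beige roll clear of the path at (0.509,-0.150), about 18 mm beyond the tray's edge and 36 mm short of the blue roll. In the wrist view the closed fingers are centred between the lip and the hood edge. I'll go down into the pocket.

Request:
{"method": "servo_tool", "body": {"steps": [[0, -0.001, -0.02, 0, 0, 0, 0], [0, -0.001, -0.04, 0, 0, 0, 0], [0, -0.001, -0.06, 0, 0, 0, 0], [0, -0.001, -0.075, 0, 0, 0, 0], [0, -0.001, -0.085, 0, 0, 0, 0], [0, -0.001, -0.093, 0, 0, 0, 0], [0, -0.001, -0.098, 0, 0, 0, 0], [0, -0.001, -0.098, 0, 0, 0, 0]]}}

```text
time: 6.47
position: [0.5752, 0.0011, 0.1015]
eef_rot: [[-0.438, 0.899, -0.001], [0.899, 0.438, 0.0], [0.001, -0.001, -1.0]]
force: [0.4, 0.2, -0.0]
opening: 0.0003
gripper_force: 0.0
```

Request:
{"method": "servo_tool", "body": {"steps": [[-0.0027, -0.0013, 0, 0, 0, 0, 0], [-0.0054, -0.0026, 0, 0, 0, 0, 0], [-0.008, -0.0039, 0, 0, 0, 0, 0], [-0.0108, -0.0052, 0, 0, 0, 0, 0], [-0.0135, -0.0065, 0, 0, 0, 0, 0], [-0.0162, -0.0078, 0, 0, 0, 0, 0], [-0.0189, -0.0092, 0, 0, 0, 0, 0], [-0.0216, -0.0105, 0, 0, 0, 0, 0], [-0.0243, -0.0118, 0, 0, 0, 0, 0], [-0.027, -0.0131, 0, 0, 0, 0, 0]]}}

```text
time: 7.3
position: [0.5489, -0.0118, 0.1025]
eef_rot: [[-0.438, 0.899, 0.001], [0.899, 0.438, 0.0], [-0.0, 0.001, -1.0]]
force: [2.4, 1.3, 0.8]
opening: 0.0003
gripper_force: 1.3
```

Drag force is about 2.7 N, so the lip is hooked and the tray is moving. I'll keep pulling.

Request:
{"method": "servo_tool", "body": {"steps": [[-0.0036, -0.0017, 0, 0, 0, 0, 0], [-0.0081, -0.0039, 0, 0, 0, 0, 0], [-0.0126, -0.0061, 0, 0, 0, 0, 0], [-0.0171, -0.0083, 0, 0, 0, 0, 0], [-0.0216, -0.0105, 0, 0, 0, 0, 0], [-0.0261, -0.0126, 0, 0, 0, 0, 0], [-0.0306, -0.0148, 0, 0, 0, 0, 0], [-0.0351, -0.017, 0, 0, 0, 0, 0], [-0.0396, -0.0192, 0, 0, 0, 0, 0], [-0.0432, -0.0209, 0, 0, 0, 0, 0]]}}

```text
time: 8.13
position: [0.5052, -0.0331, 0.1024]
eef_rot: [[-0.438, 0.899, 0.0], [0.899, 0.438, -0.0], [-0.0, 0.0, -1.0]]
force: [3.7, -0.3, 1.1]
opening: 0.0004
gripper_force: 1.5
```

```bash
python3 - <<'E'
from h import *
c=imaging.camera("top");a=c["color"];b=imaging.camera("wrist")["color"]
cv2.imwrite("pics/t4.png",np.hstack([cv2.resize(a[145:255,260:380],(400,367),interpolation=cv2.INTER_CUBIC),cv2.copyMakeBorder(cv2.resize(b,(400,250)),0,117,0,0,0)]))
s=arm.sense();print(s["position"],s["force"],s["time"])
E
```

```text
[ 0.50467667 -0.03297863  0.10205125] [-0.00852416 -0.09046642  0.00557872] 8.2333
```

View pics/t4.png

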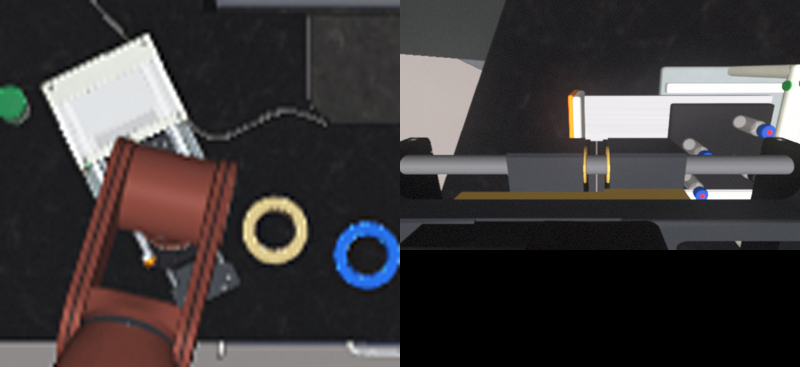

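The tray front is following, with the vials showing behind it, and the roll is untouched. I'll continue, slowing near the stop.

Request:
{"method": "servo_tool", "body": {"steps": [[-0.0027, -0.0013, 0, 0, 0, 0, 0], [-0.0054, -0.0026, 0, 0, 0, 0, 0], [-0.0081, -0.0039, 0, 0, 0, 0, 0], [-0.0108, -0.0052, 0, 0, 0, 0, 0], [-0.0135, -0.0065, 0, 0, 0, 0, 0], [-0.0162, -0.0078, 0, 0, 0, 0, 0], [-0.0189, -0.0092, 0, 0, 0, 0, 0], [-0.0207, -0.01, 0, 0, 0, 0, 0], [-0.0225, -0.0109, 0, 0, 0, 0, 0]]}}

```text
time: 8.98
position: [0.4828, -0.0436, 0.1022]
eef_rot: [[-0.438, 0.899, -0.0], [0.899, 0.438, 0.0], [0.0, -0.0, -1.0]]
force: [2.1, 1.1, -1.1]
opening: 0.0003
gripper_force: 1.2
```

Request:
{"method": "servo_tool", "body": {"steps": [[-0.0009, -0.0004, 0, 0, 0, 0, 0], [-0.0018, -0.0009, 0, 0, 0, 0, 0], [-0.0027, -0.0013, 0, 0, 0, 0, 0], [-0.0036, -0.0017, 0, 0, 0, 0, 0]]}}

```text
time: 9.32
position: [0.4794, -0.0452, 0.1022]
eef_rot: [[-0.439, 0.899, -0.0], [0.899, 0.439, 0.0], [0.0, -0.0, -1.0]]
force: [2.3, 0.1, -1.5]
opening: 0.0004
gripper_force: 1.1
```

Request:
{"method": "servo_tool", "body": {"steps": [[-0.0009, -0.0004, 0, 0, 0, 0, 0], [-0.0018, -0.0009, 0, 0, 0, 0, 0], [-0.0027, -0.0013, 0, 0, 0, 0, 0], [-0.0036, -0.0017, 0, 0, 0, 0, 0]]}}

```text
time: 9.65
position: [0.4758, -0.047, 0.1022]
eef_rot: [[-0.438, 0.899, -0.0], [0.899, 0.438, -0.0], [-0.0, -0.0, -1.0]]
force: [3.0, 0.4, -1.4]
opening: 0.0008
gripper_force: 1.1
```

Request:
{"method": "servo_tool", "body": {"steps": [[-0.0009, -0.0004, 0, 0, 0, 0, 0], [-0.0018, -0.0009, 0, 0, 0, 0, 0], [-0.0027, -0.0013, 0, 0, 0, 0, 0]]}}

```text
time: 9.9
position: [0.4731, -0.0483, 0.1023]
eef_rot: [[-0.438, 0.899, 0.0], [0.899, 0.438, -0.0], [-0.0, 0.0, -1.0]]
force: [3.0, 0.7, -0.8]
opening: 0.0005
gripper_force: 1.1
```

Request:
{"method": "servo_tool", "body": {"steps": [[-0.0009, -0.0004, 0, 0, 0, 0, 0], [-0.0018, -0.0009, 0, 0, 0, 0, 0], [-0.0027, -0.0013, 0, 0, 0, 0, 0]]}}

```text
time: 10.15
position: [0.4704, -0.0496, 0.1023]
eef_rot: [[-0.438, 0.899, 0.0], [0.899, 0.438, -0.0], [-0.0, 0.0, -1.0]]
force: [1.9, 0.6, -1.3]
opening: 0.0004
gripper_force: 1.1
```

Request:
{"method": "servo_tool", "body": {"steps": [[-0.0009, -0.0004, 0, 0, 0, 0, 0], [-0.0018, -0.0009, 0, 0, 0, 0, 0]]}}

```text
time: 10.32
position: [0.4686, -0.0505, 0.1023]
eef_rot: [[-0.438, 0.899, 0.0], [0.899, 0.438, -0.0], [-0.0, 0.0, -1.0]]
force: [2.7, 0.3, -1.7]
opening: 0.0003
gripper_force: 1.2
```

Request:
{"method": "servo_tool", "body": {"steps": [[-0.0009, -0.0004, 0, 0, 0, 0, 0], [-0.0018, -0.0009, 0, 0, 0, 0, 0]]}}

```text
time: 10.48
position: [0.4668, -0.0514, 0.1023]
eef_rot: [[-0.438, 0.899, 0.0], [0.899, 0.438, 0.0], [0.0, 0.0, -1.0]]
force: [3.0, 0.7, -1.0]
opening: 0.0007
gripper_force: 1.2
```

Request:
{"method": "servo_tool", "body": {"steps": [[-0.0009, -0.0004, 0, 0, 0, 0, 0], [-0.0018, -0.0009, 0, 0, 0, 0, 0]]}}

```text
time: 10.65
position: [0.465, -0.0523, 0.1022]
eef_rot: [[-0.438, 0.899, -0.0], [0.899, 0.438, 0.0], [0.0, -0.0, -1.0]]
force: [2.4, 0.6, -0.6]
opening: 0.0006
gripper_force: 1.2
```

Request:
{"method": "servo_tool", "body": {"steps": [[-0.0009, -0.0004, 0, 0, 0, 0, 0], [-0.0018, -0.0009, 0, 0, 0, 0, 0]]}}

```text
time: 10.82
position: [0.4632, -0.0532, 0.1022]
eef_rot: [[-0.438, 0.899, -0.0], [0.899, 0.438, 0.0], [0.0, 0.0, -1.0]]
force: [2.2, 0.4, -0.9]
opening: 0.0002
gripper_force: 1.2
```

Request:
{"method": "servo_tool", "body": {"steps": [[-0.0009, -0.0004, 0, 0, 0, 0, 0], [-0.0014, -0.0007, 0, 0, 0, 0, 0]]}}

```text
time: 10.98
position: [0.4619, -0.0539, 0.1023]
eef_rot: [[-0.438, 0.899, 0.0], [0.899, 0.438, 0.0], [-0.0, 0.0, -1.0]]
force: [4.8, 2.2, -1.6]
opening: 0.0002
gripper_force: 2.2
```

Request:
{"method": "servo_tool", "body": {"steps": [[-0.0005, -0.0002, 0, 0, 0, 0, 0], [-0.0009, -0.0004, 0, 0, 0, 0, 0]]}}

```text
time: 11.15
position: [0.4617, -0.0539, 0.1024]
eef_rot: [[-0.438, 0.899, 0.002], [0.899, 0.438, 0.001], [-0.0, 0.002, -1.0]]
force: [8.1, 2.8, -4.3]
opening: 0.0002
gripper_force: 3.7
```

The arm has stalled at 8.6 N, so this is the end stop. I'll back off into the pocket and rise.

Request:
{"method": "servo_tool", "body": {"steps": [[0.002, 0.001, 0, 0, 0, 0, 0], [0.0054, 0.0026, 0, 0, 0, 0, 0], [0.0108, 0.0052, 0, 0, 0, 0, 0], [0.0135, 0.0065, 0.01, 0, 0, 0, 0], [0.0135, 0.0065, 0.035, 0, 0, 0, 0], [0.0135, 0.0065, 0.065, 0, 0, 0, 0], [0.0135, 0.0065, 0.1, 0, 0, 0, 0], [0.0135, 0.0065, 0.135, 0, 0, 0, 0], [0.0135, 0.0065, 0.16, 0, 0, 0, 0], [0.0135, 0.0065, 0.17, 0, 0, 0, 0]]}}

```text
time: 11.98
position: [0.4763, -0.0481, 0.2777]
eef_rot: [[-0.439, 0.899, 0.007], [0.899, 0.439, -0.002], [-0.005, 0.005, -1.0]]
force: [0.4, 0.0, -0.0]
opening: 0.0005
gripper_force: 0.0
```

Request:
{"method": "servo_tool", "body": {"steps": [[-0.01, 0.03, 0, 0, 0, 0, 0], [-0.025, 0.06, 0, 0, 0, 0, 0], [-0.04, 0.09, 0, 0, 0, 0, 0], [-0.055, 0.12, 0, 0, 0, 0, 0], [-0.07, 0.15, 0, 0, 0, 0, 0], [-0.08, 0.17, 0, 0, 0, 0, 0], [-0.08, 0.18, 0, 0, 0, 0, 0], [-0.08, 0.18, 0, 0, 0, 0, 0], [-0.08, 0.18, 0, 0, 0, 0, 0]]}}

```text
time: 12.73
position: [0.3947, 0.1322, 0.272]
eef_rot: [[-0.44, 0.898, -0.0], [0.898, 0.44, -0.001], [-0.001, -0.001, -1.0]]
force: [0.4, -0.5, -0.5]
opening: 0.0005
gripper_force: 0.0
```

```bash
python3 roll.py; python3 - <<'E'
from h import *
c=imaging.camera("top");im=c["color"];hsv=cv2.cvtColor(im,cv2.COLOR_BGR2HSV)
m=cv2.inRange(hsv,np.array((3,120,90)),np.array((22,255,255)));m[:200]=0;m[245:]=0;m[:,:295]=0;m[:,342:]=0
p=np.argwhere(m)[:,::-1].astype(float);P=ray(c,p,.04)[:,:2];mu=P.mean(0);print(len(p),mu,"drawn",np.linalg.norm(mu-[.5398,-.0162]))
cv2.imwrite("pics/t5.png",cv2.resize(im[145:255,225:425],(800,440),interpolation=cv2.INTER_CUBIC))
E
```

```text
top 197 ((0.4890376925468445, -0.120351642370224), 0.07450845837593079)
scene 78 ((0.48263388872146606, -0.1057620570063591), 0.08262722939252853)
12.8333 [0.39496395 0.13139996 0.27201517] [-0.87671156 -0.82131711 -0.07028605]
35 [ 0.44600837 -0.06650774] drawn 0.10643185184348612
```

View pics/t5.png

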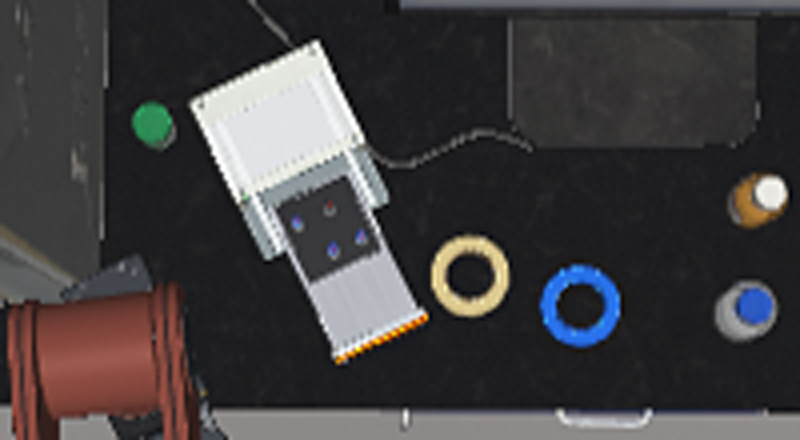

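The tray is fully out: the plate moved about 106 mm, from crop (336,240) to (383,338). The roll at (470,276) is clear of it, and the other things in view (green jar, blue roll, both bottles) are where they were. Handing in.

```bash
python3 -c "
from cell import arm
print(arm.job_done())"
```

```text
the job is handed in; nothing more can be done
None
```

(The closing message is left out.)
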